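# Hold the shielded box open with its lever

## Task

Push the upright post of the sliding stop away from the lever, fully out, then press the lever's long rubber-covered end down with the fingertips until the heavy flap on the shielded box stands open by at least 20 degrees, and finish while still holding it open like that. Only push and press: do not pinch the post or the handle, do not lift the lever off its stand, do not touch the box or its flap, and leave the other things on the bench where they are.

Things in the scene. Friction and masses are not known exactly. Their poses are not given: they have to be found in the camera images.
- stand: fixed lever stand; origin on the bench under the lever's pivot. +x points from the pivot to the shielded box, -x along the lever's long arm to the handle, +y to the side with the stop's post, z up. Base plate 56 mm wide, x -230 to +55 mm; pivot cheeks 114 mm high; grey guide block of the stop x -118 to -82, y +31 to +101, 112 mm high; rubber buffer under the handle, top at z 20 mm.
- store: fixed grey shielded box with tubes inside, beside the stand; same origin and axes as stand. Box x +70 to +144 mm, y -58 to +58 mm, 94 mm high, covered by the flap.
- lever: loose aluminium bar 22 mm wide, 10 mm thick; its cross pin rests in open-topped slots of the stand. Origin on the pin, 100 mm above the bench; axes as the stand's at rest. Short arm (60 mm, small roller at its tip) dips under the flap's lip; long arm (205 mm) rises at 20 degrees to a black rubber handle 55 x 34 x 14 mm. The flap's weight holds the handle up and lifts it again when let go.
- lever_end (a point): middle of the top of the rubber handle, 185 mm from the pin: press here. About 163 mm above the bench at rest, about 40 mm when down on the buffer (flap then about 24 degrees open, 0.42 rad). While turning it stays 170 to 188 mm from the pivot horizontally. Pressing takes about 5 to 7 N at first, about 2 N near the bottom.
- cradle (a point): fixed point on the stand at the centre of the pin's seat, 100 mm above the bench
- stop_post (a point): centre of the top of the stop's upright round steel post (13 mm thick, 45 mm tall above its bar, top 158 mm above the bench). At stop value 0 it stands 62 mm to +y of the lever's centre line, 100 mm from the pivot along the long arm; about 44 mm are free between lever and post. The lever's top there is about 140 mm above the bench.
- stop (a joint): sliding stop: steel bar 22 mm wide, top 112 mm above the bench, that juts under the lever's long arm and blocks it. Value in m: 0 fully in, 0.04 fully out; grows as the post moves to the stand's +y, away from the lever. Clear of the lever from about 0.026. About 2 N of friction; stays where it is left.
- flap_lip (a point): middle of the top front edge of the flap's lip, which juts over the lever's short end; about 113 mm above the bench when closed
- flap (a joint): heavy steel flap (100x120x18 mm, 2.4 to 3.6 kg) on the box, hinged at the side away from the lever. Value in rad: 0 closed, grows as the lip rises; 0.35 is 20 degrees. With the stop in, the lever raises it by only about 0.08. Falls shut when the lever is let go.
- tape_roll: white roll of tape lying flat, 54x54x12 mm; bystander, origin at its underside, to be left alone
- holder_block: aluminium clamp block with a black thumb screw, 22x52x22 mm; bystander, origin at its underside, to be left alone
- battery_aa_1: AA battery lying down, 14x50x14 mm; bystander, origin at its underside, to be left alone
- eye_gel: white tube of gel with a green cap lying down, 28x96x25 mm; bystander, origin at its underside, to be left alone
- bottle_glue: small white bottle with a yellow cap standing upright, 28x28x62 mm; bystander, origin at its underside, to be left alone
- screwdriver_1: slim screwdriver lying down, 13x134x11 mm; bystander, origin at its underside, to be left alone
Things that resemble listed ones, but are neither listed nor needed, are in the scene too. There is more than one size of the store; the job needs the larger.

How it is judged:
On the way, in this order (a step that is already met when the one before it is completed fails the run):
1. the stop is pushed out while the flap is still shut (value of joint stop above 0.03 m and value of joint flap below 0.1 rad), for 0.1 s.
2. the lever, pressed by the fingers, raises the flap by 20 degrees (value of joint flap above 0.335 rad and contact force between the fingers and lever above 0.5 N), for 0.3 s.
At the end, for the whole second after the job is handed in: the flap is held at least 0.335 rad (about 20 degrees) open and still, carried by the lever that the fingers press with over 0.5 N; the stop is out by more than 30 mm (of 40) and the lever's pin lies within 8 mm of its seat (all of step 2 and value of joint stop above 0.03 m and contact force between lever and store above 2 N and distance between lever and cradle below 0.008 m and velocity of joint flap between -0.1 and 0.1 rad/s); the arm keeps its last pose, push and grip.
It fails at once if the robot touches the shielded box or its flap (contact force between any of the fingers, the arm and store above 0.5 N).
It fails at once if the lever is lifted out of its seat or its handle is raised (distance between lever and cradle above 0.012 m or height (world z) of lever_end above 0.195 m).
It fails at once if the post or the handle is pinched between the fingers ((horizontal distance between the grasp point and stop_post below 0.008 m and z of the grasp point in the frame of stop_post below -0.003 m) or distance between the grasp point and lever_end below 0.008 m).
It fails at once if a bystander is moved by more than 20 mm (distance of any of tape_roll, holder_block, battery_aa_1, eye_gel, bottle_glue, screwdriver_1 from where it was at the start of the episode above 0.02 m).
It also fails if it takes over 40 s, if anything falls off the work surface, if the arm or the gripper's body presses on something with over 40 N, if the wrist force passes 120 N, or if a joint passes its speed limit or range.

## Robot

A 7-joint arm with a two-finger parallel gripper is mounted at the origin on a cart in front of the work surface, level with it; the furniture and walls round the work are solid. World frame = base frame: x ahead of the robot, y to its left, z up, the work surface at z = 0. Lengths are in m, angles in rad, forces in N, time in s.
With the tool pointing down it reaches from about 0.4 to 0.875 m from the base axis. Payload 19.3 kg.
Tool frame: the origin (TCP) lies at the very end of the fingers, on their centre line; the grasp point (between the pads) lies 19 mm behind it; z points along the fingers, y is the line along which they close (so a half turn about z gives the same grasp; the last joint's range is limited). The gripper opens to 85 mm and grips with 20 to 120 N. Pads are 22 mm wide; open, the fingers measure 114 mm over their backs; the gripper's body (76 mm by 85 mm) begins 54 mm behind the grasp point. The pads swing forward as they close: fully open they stand 13 mm farther back than shut.
Start: joints at [1.203, 0.521, -0.036, 1.599, 0.021, 1.021, -0.113], TCP at [0.183, -0.597, 0.231] pointing down, gripper open.
Joint ranges: [-2.91, 2.91], [-0.3, 2.13], [-1.5, 1.42], [0.17, 2.43], [-1.26, 4.41], [0.16, 1.93], [-2.52, 2.52]. Speed limits (rad/s): [1.89, 1.89, 2.39, 2.39, 3.01, 3.01, 3.01].

## Interface

Orientations are given as [roll, pitch, yaw] about the fixed x, y, z axes, in that order (R = Rz(yaw) Ry(pitch) Rx(roll)).
In Python, from workcell import bot gives the robot as it stands.
- The arm moves only by the tool carry_out, never from a script. Its argument "rows" is a list that holds one entry, the list of rows, each a list of 4 numbers: the shift along the tool's x, y, z in m, then the turn about the tool's z in degrees. In form: [[[x, y, z, twist], ...]]. A call has 1 to 12 rows; each row is the pose to reach, as a shift and turn from the pose commanded when the call began, along the tool's axes at that moment; what a row does not reach only later rows make up. A row lasts 1/12 s, in which the tool goes at most 41.7 mm and 7.16 degrees, less where a joint would pass 70% of its speed; a pose out of reach is approached as far as the arm can. A call with a gripper value outside its range is refused whole. "grip" is the finger opening in m, from 0 to 0.0854, set as the call begins (left out, the last holds). The fingers move at their own pace and stop on an object; "grip_force" is the grip in N (left out, the last holds). Time passes only in rows, so rows that repeat a pose let the fingers close. It gives the time, the measured TCP pose, the force, the opening and the grip force at its end, in the units of the state.
- bot.observe(): the state, without advancing time (a new reading comes with each control period).
- bot.grab_frame(name): name is "side" or "top" or "wrist"; returns a dict with "pixels" (480x640x3 uint8, red, green, blue), "K" (3x3 intrinsics, pixels), "pose" (4x4, takes a point from camera to world coordinates). Camera axes: x right, y down, z forward; pixel columns grow to the right and rows downward; lengths in m; the calibration is good to about 2 mm. A picture is of the moment at which its call begins. There is no depth.
- bot.job_done(): hands the job in; it is judged then, once.
Trained networks look in a picture, given as the dict that the camera call returned (one of the last four; its "shot" number tells which), for a name from the list of things; names that differ only in an ending like _2 or _b are one class to them, and where a whole thing is asked for, a point or a joint stands for the part that bears it (a point fixed in the world has none). Each returns a list of dicts, best first, with "conf" (0 to 1); they miss things now and then, are a little off and sometimes report something else, mostly with a low value. They report only what shows in the picture. A call takes as long as a camera call. They do not tell look-alikes from the thing itself.
- bot.look_for(picture, label): "position" ([column, row] in pixels, amid what is visible of it).
- bot.regions_of(picture, label): "region" (480x640 bool, what is visible of it) and "position" ([column, row] in pixels, amid what is visible of it).
- bot.spot_point(picture, label): "position" ([column, row] in pixels: a listed point, or the origin of a listed thing).
The state is a dict: "clock": time; "qpos": joint angles; "qd": joint speeds; "joint_efforts": joint torques, N m; "position": TCP position; "tool_rot": TCP orientation; "force": force on the tool from outside, world axes, zero at the start; "moment": the same for the moment, N m; "grip_width": finger opening in m; "finger_force": force on a finger pad.
Only numpy, scipy, OpenCV 4.12 (cv2) and the standard library are available. Lean on these libraries where they do the work, as an engineer would, in place of code of your own. Each camera call takes 0.05 s, during which the arm holds its last target. There are 200 camera calls.

## Working session

There is one attempt and no reset: what is moved stays moved. The work goes in short steps, Python scripts to look and compute and a tool call to move; the robot and the scene stay as the last step left them, time stands still between calls to the robot, and variables do not carry over. Pictures are saved under pics/ and viewed, at most 10 in all, crops included, and the job is handed in when it is done.

Besides the shell and the picture viewer there is one more tool, called after "Request:" as name([rows], argument=value, ...), one row to a line, values as JSON. carry_out: Moves the arm, as the interface text tells. Its arguments: {"type":"object","properties":{"rows":{"type":"array","items":{"type":"array","items":{"type":"array","items":{"type":"number"}}}},"grip":{"type":"number"},"grip_force":{"type":"number"}},"required":["rows"]}

```bash
mkdir -p pics; cat > h.py <<'E'
import numpy as np, cv2
from workcell import bot
def px_ray(f,p):
    d=np.linalg.inv(f["K"])@np.array([p[0],p[1],1.0]); P=np.array(f["pose"]); return P[:3,3],P[:3,:3]@d
def at_z(f,p,z):
    o,d=px_ray(f,p); return o+d*(z-o[2])/d[2]
def tri(fs,ps):
    A=np.zeros((3,3));b=np.zeros(3)
    for f,p in zip(fs,ps):
        o,d=px_ray(f,p); d=d/np.linalg.norm(d); M=np.eye(3)-np.outer(d,d); A+=M;b+=M@o
    return np.linalg.solve(A,b)
def proj(f,X):
    P=np.linalg.inv(np.array(f["pose"])); c=P[:3,:3]@np.array(X)+P[:3,3]; u=f["K"]@c; return u[:2]/u[2]
def save(f,n): cv2.imwrite("pics/"+n,cv2.cvtColor(f["pixels"],cv2.COLOR_RGB2BGR))
E
python3 - <<'E'
from h import *
np.set_printoptions(precision=3,suppress=True)
s=bot.observe();print(s["clock"],s["position"],s["tool_rot"])
F={n:bot.grab_frame(n) for n in("side","top")}
for n,f in F.items():
    save(f,n+"0.png"); print(n,np.array(f["pose"])[:3,3])
    for l,z in(("lever_end",.163),("cradle",.1),("stop_post",.158),("flap_lip",.113),("stand",0),("store",0),("lever",.1)):
        for r in bot.spot_point(f,l)[:3]: print(n,l,np.array(r["position"]),round(r["conf"],2),at_z(f,r["position"],z))
E
```

```text
0.0 [ 0.183 -0.597  0.231] [-3.14   0.     0.298]
side [0.232 0.793 0.657]
side lever_end [309.7 275. ] 0.58 [0.49  0.25  0.163]
side cradle [336.2 240.9] 0.8 [0.519 0.088 0.1  ]
side stop_post [276.5 242.4] 0.62 [0.566 0.196 0.158]
side flap_lip [343.8 219.5] 0.94 [0.523 0.045 0.113]
side flap_lip [431.9 203.8] 0.67 [ 0.403 -0.055  0.113]
side stand [337.4 289.8] 0.61 [0.516 0.088 0.   ]
side lever [339.5 239.8] 0.73 [0.515 0.083 0.1  ]
top [0.477 0.067 1.072]
top lever_end [220.  253.8] 0.83 [0.487 0.254 0.163]
top cradle [317.4 232.6] 0.89 [0.525 0.083 0.1  ]
top stop_post [250.2 208.7] 0.86 [0.567 0.201 0.158]
top flap_lip [337.2 233.4] 0.83 [0.523 0.046 0.113]
top flap_lip [418.  289.4] 0.71 [ 0.417 -0.102  0.113]
top flap_lip [360.9 174.6] 0.58 [ 0.632 -0.     0.113]
top stand [316.9 234.4] 0.67 [0.527 0.085 0.   ]
top store [315.9 239.3] 0.45 [0.516 0.088 0.   ]
top lever [318.5 236.4] 0.95 [0.518 0.081 0.1  ]
```

View pics/top0.png

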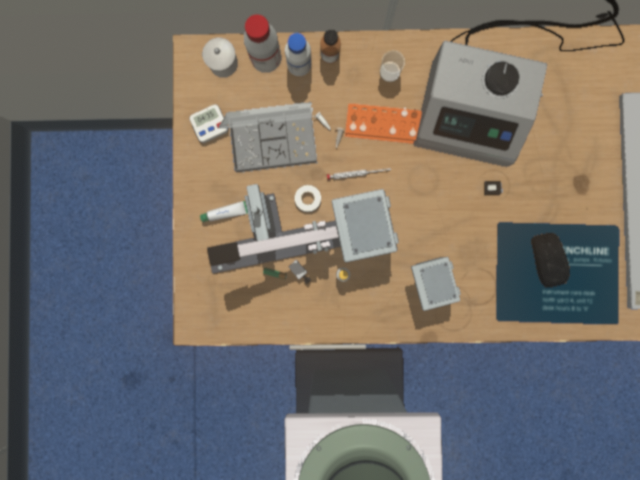

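View pics/side0.png

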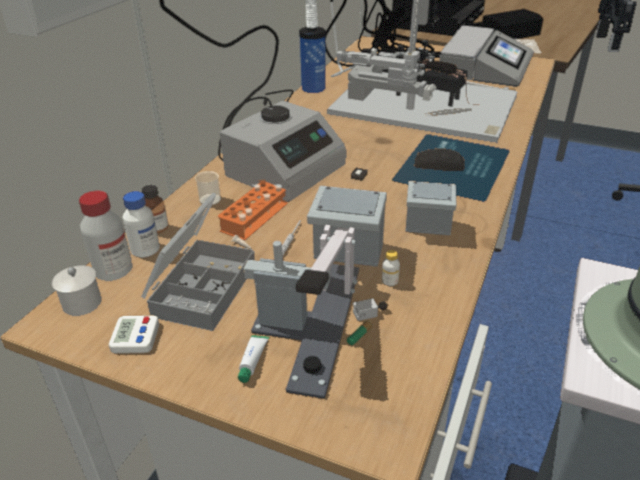

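The larger box at top (365,225), side (347,220) sits beside the lever stand. The look-alike at top (436,284) is smaller and has no lever, so it isn't the one needed. The handle is at top (222,255), and the post is on the guide block at top (255,205).

```bash
cat > fit.py <<'E'
from h import *
from scipy.optimize import least_squares
np.set_printoptions(precision=4,suppress=True)
M={"lever_end":[-.174,0,.163],"cradle":[0,0,.1],"stop_post":[-.1,.062,.158]}
def w(q,m):
    c,s=np.cos(q[2]),np.sin(q[2]); return np.array([q[0]+c*m[0]-s*m[1],q[1]+s*m[0]+c*m[1],m[2]])
def wide(f,n,z=5,c=None):
    im=f["pixels"]; x,y=c; im=im[y-60:y+60,x-80:x+80]; cv2.imwrite("pics/"+n,cv2.cvtColor(cv2.resize(im,None,fx=z,fy=z,interpolation=2),cv2.COLOR_RGB2BGR))
E
python3 - <<'E'
from fit import *
F={n:bot.grab_frame(n) for n in("side","top")}
obs=[];T={}
for l in M:
    ps=[bot.spot_point(F[n],l)[0]["position"] for n in F]
    T[l]=tri(list(F.values()),ps); print(l,T[l])
    obs+=[(F[n],l,p) for n,p in zip(F,ps)]
r=least_squares(lambda q:np.concatenate([proj(f,w(q,M[l]))-p for f,l,p in obs]),[.522,.086,-1.38],loss="soft_l1")
q=r.x;print(q,r.fun)
s=bot.observe();R0=.298
ax=np.array([np.cos(.298),np.sin(.298),0]);ay=np.array([np.sin(.298),-np.cos(.298),0])
g=w(q,[-.1,.034,.231]); d=g-np.array(s["position"])
print("gap",g,"tool shift",d@ax,d@ay,"twist",np.degrees(.298-(q[2]+np.pi/2)))
wide(F["top"],"crop.png",5,(280,235))
E
```

```text
lever_end [0.4888 0.2572 0.1676]
cradle [0.521  0.0828 0.0941]
stop_post [0.5698 0.1973 0.1614]
[ 0.5221  0.0853 -1.396 ] [-0.2627  2.0836  0.3431 -2.7947  0.0446 -2.2191 -1.7842 -1.6978  0.9388
  1.2255  2.7106  4.3333]
gap [0.5382 0.1897 0.231 ] tool shift 0.5703427908584887 -0.6483160225938742 twist 7.058831928134225
```

View pics/crop.png

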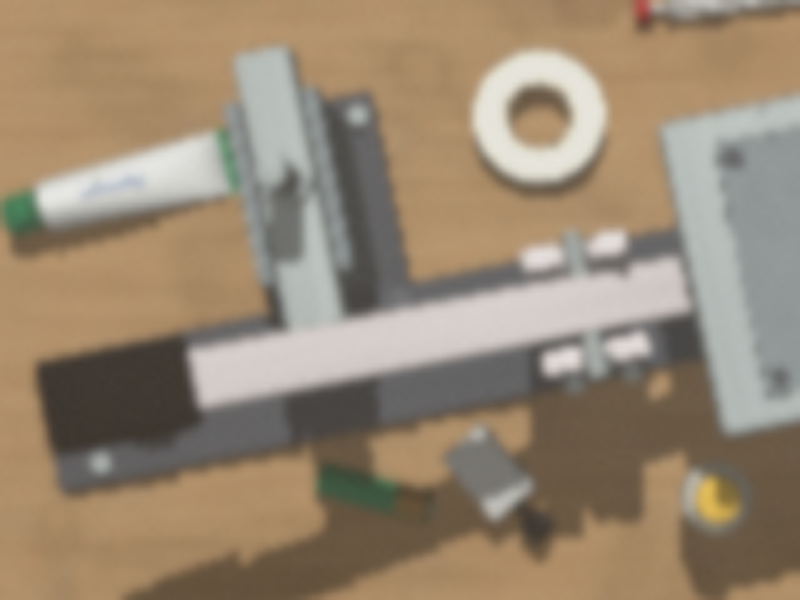

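The crop shows the larger box's lip over the lever's short arm (675,280). It also shows the rubber handle at (120,395), and the stop post at (287,205) on its bar, which juts under the lever.

Request:
carry_out([
  [[0.03, -0.02, 0, 0], [0.06, -0.045, 0, 0], [0.09, -0.07, 0, 0], [0.12, -0.095, 0, 0], [0.15, -0.12, 0, 0], [0.18, -0.145, 0, 0], [0.21, -0.17, 0, 0], [0.24, -0.195, 0, 0], [0.27, -0.22, 0, 0], [0.3, -0.245, 0, 0], [0.33, -0.27, 0, 0], [0.36, -0.3, 0, 0]],
], grip=0, grip_force=40)

```text
clock: 2.2
position: [0.4401, -0.2045, 0.2316]
tool_rot: [3.141, -0.001, 0.297]
force: [1.8, 0.0, -0.5]
grip_width: 0.0
finger_force: 0.0
```

Request:
carry_out([
  [[0.02, -0.03, 0, 1], [0.04, -0.06, 0, 2], [0.06, -0.09, 0, 3], [0.08, -0.12, 0, 4], [0.1, -0.15, 0, 5], [0.12, -0.18, 0, 6], [0.14, -0.21, 0, 7], [0.155, -0.24, 0, 7], [0.17, -0.27, 0, 7], [0.185, -0.3, 0, 7], [0.2, -0.325, 0, 7], [0.21, -0.348, 0, 7]],
])

```text
clock: 3.2
position: [0.5381, 0.1908, 0.2313]
tool_rot: [-3.141, -0.0, 0.176]
force: [-0.1, -1.2, -0.2]
grip_width: -0.0
finger_force: 0.0
```

Request:
carry_out([
  [[0, 0, 0, 0], [0, 0, 0, 0], [0, 0, 0, 0], [0, 0, 0, 0]],
])

```text
clock: 3.53
position: [0.5379, 0.1874, 0.2314]
tool_rot: [3.141, 0.0, 0.174]
force: [-0.0, 0.4, 0.3]
grip_width: -0.0002
finger_force: 0.0
```

```bash
python3 - <<'E'
from fit import *
s=bot.observe();p=np.array(s["position"]);print(s["clock"],p,s["tool_rot"],s["grip_width"],s["force"])
F={n:bot.grab_frame(n) for n in("side","top","wrist")}
for n,f in F.items():
    save(f,n+"1.png")
    for l in M:
        for r in bot.spot_point(f,l)[:1]: print(n,l,np.array(r["position"]),round(r["conf"],2),at_z(f,r["position"],M[l][2]))
E
```

```text
3.5333 [0.5379 0.1874 0.2314] [3.1411 0.     0.1743] -0.00016280110633647187 [-0.0053  0.3508  0.2929]
side lever_end [307.9 277.7] 0.73 [0.4898 0.2556 0.163 ]
side cradle [333.4 242.3] 0.84 [0.5216 0.0927 0.1   ]
side stop_post [276.6 239.9] 0.59 [0.5682 0.1908 0.158 ]
top cradle [319.  236.5] 0.65 [0.5179 0.0798 0.1   ]
wrist lever_end [211.5 306.7] 0.7 [0.4861 0.2548 0.163 ]
wrist cradle [427.8 267.9] 0.73 [0.5202 0.0885 0.1   ]
wrist stop_post [311.7 206.9] 0.86 [0.5665 0.1978 0.158 ]
```

View pics/wrist1.png

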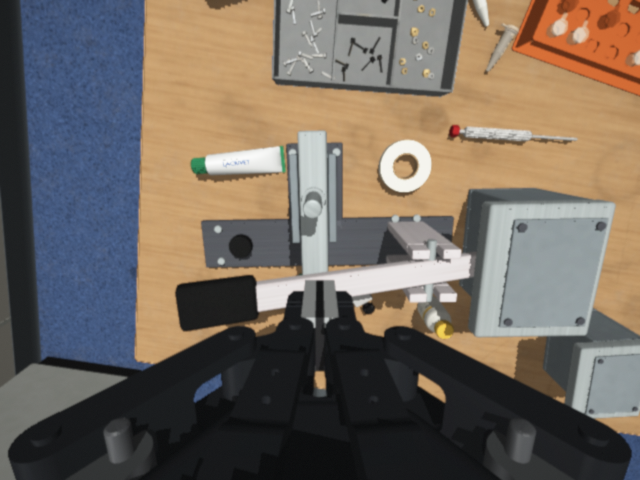

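The wrist view shows the post at (312,205) straight ahead of the closed fingers, and the fingers are above the gap beside the lever. I'll centre them, lower and push.

Request:
carry_out([
  [[0, -0.005, 0.02, 0], [0, -0.005, 0.04, 0], [0, -0.005, 0.06, 0], [0, -0.005, 0.075, 0], [0, -0.005, 0.09, 0], [0, -0.005, 0.1, 0], [0, -0.005, 0.106, 0], [0, -0.005, 0.106, 0]],
])

```text
clock: 4.8
position: [0.5365, 0.1933, 0.1244]
tool_rot: [3.141, 0.001, 0.176]
force: [-0.5, -0.2, 0.5]
grip_width: 0.0
finger_force: 0.0
```

Request:
carry_out([
  [[0.006, 0, 0, 0], [0.012, 0, 0, 0], [0.018, 0, 0, 0], [0.024, 0, 0, 0], [0.03, 0, 0, 0], [0.035, 0, 0, 0], [0.04, 0, 0, 0], [0.044, 0, 0, 0], [0.047, 0, 0, 0], [0.049, 0, 0, 0], [0.049, 0, 0, 0], [0.049, 0, 0, 0]],
])

```text
clock: 5.8
position: [0.5824, 0.2015, 0.1247]
tool_rot: [3.14, 0.006, 0.176]
force: [-22.5, -5.0, 12.0]
grip_width: 0.0001
finger_force: 11.5
```

```bash
python3 - <<'E'
from fit import *
s=bot.observe();p=np.array(s["position"]);print(s["clock"],p,s["tool_rot"],s["force"])
F={n:bot.grab_frame(n) for n in("side","top","wrist")}
for n,f in F.items():
    for l in M:
        for r in bot.spot_point(f,l)[:1]: print(n,l,np.array(r["position"]),round(r["conf"],2),at_z(f,r["position"],M[l][2]))
save(F["wrist"],"wrist2.png")
E
```

```text
5.8 [0.5824 0.2015 0.1247] [3.1404 0.0063 0.176 ] [-22.5365  -5.002   12.0409]
side lever_end [309.  275.5] 0.72 [0.4903 0.251  0.163 ]
side cradle [334.7 242. ] 0.87 [0.52   0.0911 0.1   ]
side stop_post [254.5 238.3] 0.85 [0.5992 0.1994 0.158 ]
top cradle [317.3 234.3] 0.64 [0.5221 0.0829 0.1   ]
wrist stop_post [320.9 293.1] 0.72 [0.6006 0.2044 0.158 ]
```

View pics/wrist2.png

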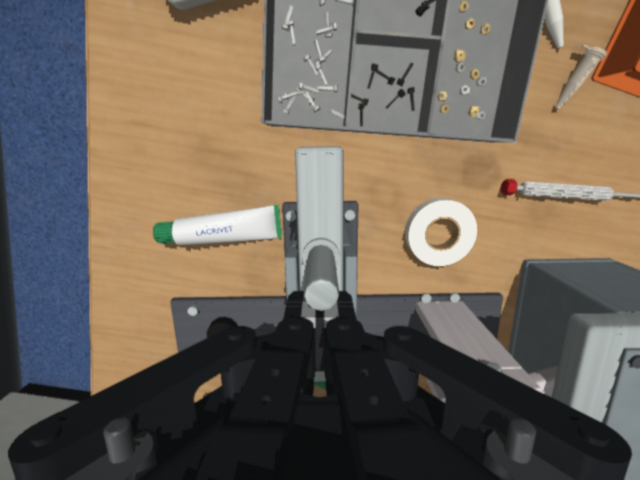

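The post at (320,293) has moved out by about 35 mm with 22 N of resistance, so it is probably at its end. I'll push 2 mm more to confirm.

Request:
carry_out([
  [[0.001, 0, 0, 0], [0.002, 0, 0, 0], [0.002, 0, 0, 0], [0.002, 0, 0, 0]],
])

```text
clock: 6.73
position: [0.5825, 0.2015, 0.1246]
tool_rot: [3.14, 0.01, 0.176]
force: [-35.8, -7.5, 21.3]
grip_width: 0.0003
finger_force: 18.6
```

The position held while the force rose, so the stop is fully out. Next I'll back off, lift and go above the handle.

Request:
carry_out([
  [[-0.006, 0, 0, 0], [-0.012, 0, 0, 0], [-0.014, 0, -0.02, 0], [-0.014, 0, -0.05, 0], [-0.014, 0, -0.08, 0], [-0.03, -0.015, -0.085, 0], [-0.05, -0.03, -0.085, 0], [-0.065, -0.05, -0.085, 0], [-0.08, -0.06, -0.085, 0], [-0.088, -0.07, -0.085, 0], [-0.088, -0.07, -0.085, 0], [-0.088, -0.07, -0.085, 0]],
])

```text
clock: 7.73
position: [0.4887, 0.2561, 0.2105]
tool_rot: [3.142, -0.001, 0.176]
force: [1.0, -0.6, -0.1]
grip_width: -0.0
finger_force: 0.0
```

```bash
python3 - <<'E'
from fit import *
s=bot.observe();p=np.array(s["position"]);print(s["clock"],p,s["tool_rot"],s["force"])
F={n:bot.grab_frame(n) for n in("side","top","wrist")}
M["stop_post"]=[0,0,.158]
for n,f in F.items():
    for l in M:
        for r in bot.spot_point(f,l)[:1]: print(n,l,np.array(r["position"]),round(r["conf"],2),at_z(f,r["position"],M[l][2]))
save(F["side"],"side3.png")
E
```

```text
7.7333 [0.4887 0.2561 0.2105] [ 3.1416 -0.0008  0.1761] [ 0.9958 -0.6426 -0.1439]
side lever_end [307.  275.3] 0.67 [0.4929 0.2517 0.163 ]
side cradle [334.2 242.8] 0.69 [0.5199 0.0934 0.1   ]
side stop_post [253.6 243.4] 0.63 [0.5945 0.2107 0.158 ]
top lever_end [218.5 254. ] 0.82 [0.4869 0.257  0.163 ]
top cradle [318.7 235.9] 0.8 [0.519  0.0803 0.1   ]
top stop_post [248.6 191.1] 0.78 [0.5984 0.2034 0.158 ]
wrist lever_end [315.4 267.1] 0.59 [0.4867 0.2575 0.163 ]
wrist stop_post [449.   81.7] 0.56 [0.601  0.2048 0.158 ]
```

View pics/side3.png

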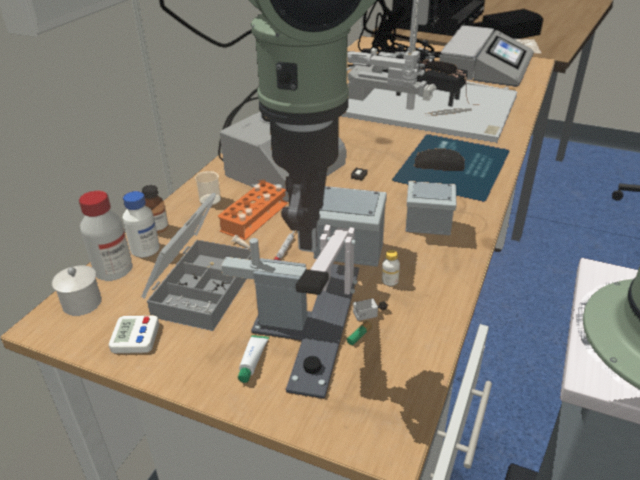

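The fingertips at (303,245) are above the handle (312,282), and the stop bar now juts out to the left. Next I'll press along the arc.

Request:
carry_out([
  [[0, 0, 0.015, 0], [0, 0, 0.03, 0], [0, 0, 0.038, 0], [0, 0, 0.044, 0], [0, -0.001, 0.05, 0], [0, -0.002, 0.056, 0], [0, -0.003, 0.062, 0], [0, -0.005, 0.068, 0], [0, -0.006, 0.074, 0], [0, -0.007, 0.08, 0], [0, -0.008, 0.086, 0], [0, -0.009, 0.092, 0]],
])

```text
clock: 9.33
position: [0.487, 0.2657, 0.1187]
tool_rot: [-3.141, -0.001, 0.176]
force: [-0.4, 1.4, 5.4]
grip_width: -0.0001
finger_force: 2.4
```

```bash
python3 - <<'E'
from fit import *
s=bot.observe();print(s["clock"],s["position"],s["force"])
for n in("side","top"):
    f=bot.grab_frame(n)
    for l,z in (("lever_end",s["position"][2]),("cradle",.1),("flap_lip",.113)):
        for r in bot.spot_point(f,l)[:1]: print(n,l,np.array(r["position"]),round(r["conf"],2),at_z(f,r["position"],z))
E
```

```text
9.3333 [0.487  0.2657 0.1187] [-0.4005  1.3766  5.4384]
side lever_end [308.9 305.4] 0.91 [0.488  0.2593 0.1187]
side cradle [336.2 241.9] 0.93 [0.5179 0.09   0.1   ]
side flap_lip [343.9 210.8] 0.81 [0.5323 0.021  0.113 ]
top cradle [320.8 233.4] 0.75 [0.5237 0.0763 0.1   ]
top flap_lip [339.1 231.3] 0.69 [0.5265 0.042  0.113 ]
```

Request:
carry_out([
  [[0, 0, 0.007, 0], [0, 0, 0.014, 0], [0, 0, 0.021, 0], [0, 0, 0.028, 0], [0, 0, 0.035, 0], [0, 0.001, 0.042, 0], [0, 0.002, 0.049, 0], [0, 0.003, 0.056, 0], [0, 0.004, 0.062, 0], [0, 0.005, 0.067, 0], [0, 0.005, 0.071, 0], [0, 0.005, 0.071, 0]],
])

```text
clock: 10.73
position: [0.4872, 0.2595, 0.0464]
tool_rot: [3.141, 0.001, 0.175]
force: [-0.6, -0.3, 1.1]
grip_width: 0.0001
finger_force: 0.9
```

```bash
python3 - <<'E'
from fit import *
s=bot.observe();print(s["clock"],s["position"],s["force"])
for n in("side","top"):
    f=bot.grab_frame(n)
    for l,z in (("lever_end",s["position"][2]),("cradle",.1),("flap_lip",.16)):
        for r in bot.spot_point(f,l)[:1]: print(n,l,np.array(r["position"]),round(r["conf"],2),at_z(f,r["position"],z))
    if n=="side": save(f,"side4.png")
E
```

```text
10.7333 [0.4872 0.2595 0.0464] [-0.5787 -0.3077  1.0512]
side lever_end [311.4 343.9] 0.94 [0.4864 0.2588 0.0464]
side cradle [335.4 238.7] 0.77 [0.5223 0.0825 0.1   ]
side flap_lip [429.  202.1] 0.91 [0.3938 0.0152 0.16  ]
top lever_end [311.  198.5] 0.74 [0.5963 0.0954 0.0464]
top cradle [317.7 235.6] 0.78 [0.5196 0.0822 0.1   ]
top flap_lip [350.2 231.8] 0.79 [0.5228 0.0236 0.16  ]
```

View pics/side4.png

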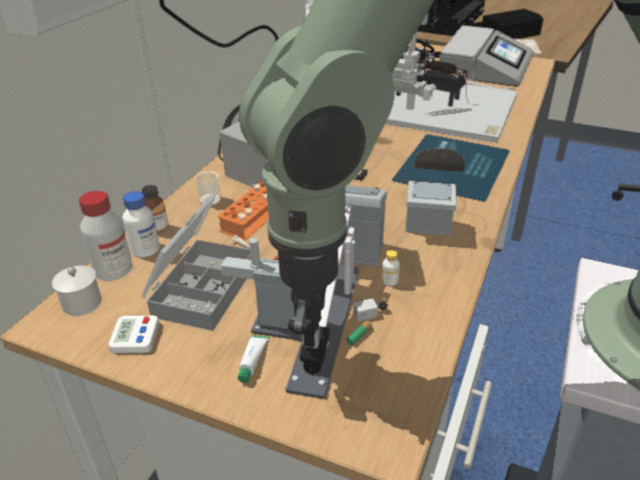

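The handle is nearly down at (312,345) and the flap has lifted. I'll press onto the buffer for a firm hold.

Request:
carry_out([
  [[0, 0, 0.002, 0], [0, 0, 0.003, 0], [0, 0, 0.004, 0], [0, 0, 0.004, 0], [0, 0, 0.004, 0], [0, 0, 0.004, 0], [0, 0, 0.004, 0], [0, 0, 0.004, 0]],
])

```text
clock: 11.8
position: [0.4876, 0.2599, 0.0433]
tool_rot: [-3.142, -0.0, 0.176]
force: [-0.3, -1.0, 2.0]
grip_width: 0.0
finger_force: 0.9
```

Request:
carry_out([
  [[0, 0, 0.001, 0], [0, 0, 0.002, 0], [0, 0, 0.002, 0], [0, 0, 0.002, 0], [0, 0, 0.002, 0], [0, 0, 0.002, 0]],
])

```text
clock: 12.3
position: [0.4879, 0.2599, 0.042]
tool_rot: [3.142, -0.001, 0.175]
force: [-2.5, -2.5, 18.0]
grip_width: 0.0001
finger_force: 8.1
```

```bash
python3 - <<'E'
from fit import *
s=bot.observe();print(s["clock"],s["position"],s["force"],s["finger_force"])
f=bot.grab_frame("wrist"); save(f,"wrist5.png")
E
```

```text
12.3 [0.4879 0.2599 0.042 ] [-2.5232 -2.4918 18.0039] 8.078327514231205
```

View pics/wrist5.png

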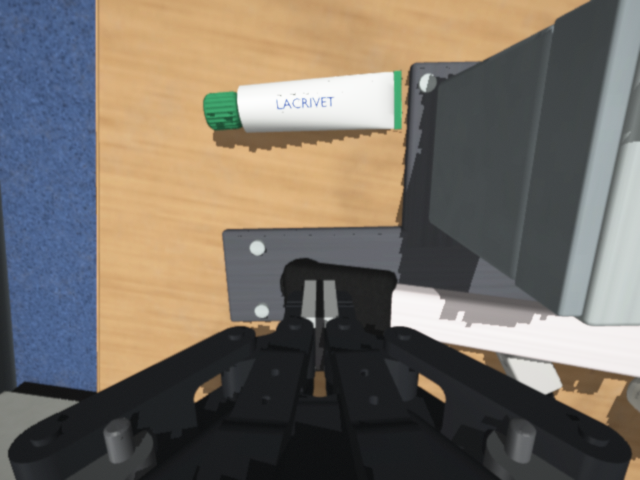

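It is on the buffer with 18 N. I'll ease off slightly for a gentler hold, then hand in.

Request:
carry_out([
  [[0, 0, -0.001, 0], [0, 0, -0.001, 0], [0, 0, -0.001, 0], [0, 0, -0.001, 0], [0, 0, -0.001, 0], [0, 0, -0.001, 0]],
])

```text
clock: 12.85
position: [0.4877, 0.2599, 0.0425]
tool_rot: [-3.142, -0.0, 0.176]
force: [-0.8, -1.1, 7.1]
grip_width: 0.0001
finger_force: 3.3
```

```bash
python3 -c "
from workcell import bot
print(bot.job_done()); print(bot.observe()['force'])"
```

```text
the job is handed in; nothing more can be done
None
the job is handed in; nothing more can be done
```

I pushed the stop out to its end and pressed the lever down onto its buffer. I handed the job in with the fingertips still holding it there at about 7 N. At that height the flap should be about 24 degrees open, but I did not measure its angle directly and no verdict came back.

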